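Slide carrier under the objective, home against the stop

ROBOT

A 6-joint arm with a two-finger parallel gripper is mounted at the origin on the work surface. World frame = base frame: x ahead of the robot, y to its left, z up, the work surface at z = 0. Lengths are in m, angles in rad, forces in N, time in s.
With the tool pointing down it reaches from about 0.25 to 0.775 m from the base axis. Payload 4 kg.
Tool frame: the origin (TCP) lies at the very end of the fingers, on their centre line; the grasp point (between the pads) lies 19 mm behind it; x points along the fingers, y is the direction in which the jaws open and shut, and the axes are right-handed (so a half turn about x gives the same grasp; the last joint's range is limited). The gripper opens to 94 mm and grips with 3 to 60 N. Pads are 16 mm wide; open, the fingers measure 119 mm over their backs; the gripper's body (75 mm by 177 mm) begins 78 mm behind the grasp point.
Start: joints at [-1.419, 0.087, 1.371, -0, 1.684, -0.103], TCP at [0.139, -0.532, 0.206] pointing down, gripper open.
Joint ranges: [-3.1, 3.1], [-0.76, 2.03], [0.27, 2.55], [-1.08, 4.22], [0.17, 2.65], [-2.57, 2.57]. Speed limits (rad/s): [2.79, 2.79, 3.14, 3.14, 3.14, 3.14].

INTERFACE

Orientations are given as [roll, pitch, yaw] about the fixed x, y, z axes, in that order (R = Rz(yaw) Ry(pitch) Rx(roll)).
In Python, from bench import robot gives the robot as it stands.
- The arm moves only by the tool carry_out, never from a script. Its argument "targets" is a list of rows, each a list of 5 numbers: the closure, from 0 (fully open) to 1 (shut), then the shift along the tool's x, y, z in cm, then the turn about the tool's x in degrees. In form: [[fingers, tx, ty, tz, turn], ...]. A call has 1 to 20 rows; each row shifts and turns the commanded pose from where the row before left it, along the tool's axes as they then stand; what a row does not reach is not made up. A row lasts 1/10 s, in which the tool goes at most 50 mm and 8.59 degrees, less where a joint would pass 70% of its speed; a pose out of reach is approached as far as the arm can. A call is refused whole if a number of a shift passes 5 or a number of a turn 8.59, either way. A call with a gripper value outside its range is refused whole. The fingers move at their own pace and stop on an object; the grip force is fixed at half the most. Time passes only in rows, so rows that do not move let the fingers close. It gives the time, the measured TCP pose, the force and the opening at its end, in the units of the state.
- robot.get_obs(): the state, without advancing time (a new reading comes with each control period).
- robot.snapshot(name): name is "side" or "top"; returns a dict with "image" (384x512x3 uint8, red, green, blue), "camera_matrix" (3x3 intrinsics, pixels), "pose" (4x4, takes a point from camera to world coordinates). Camera axes: x right, y up, looking along -z (the intrinsics and any distortion apply to the point x, -y, -z); pixel columns grow to the right and rows downward; lengths in m; the calibration is good to about 2 mm. A picture is of the moment at which its call begins. There is no depth.
- robot.close_job(): hands the job in, once; it reports no verdict.
The state is a dict: "time": time; "joint_positions": joint angles; "qvel": joint speeds; "joint_torque": joint torques, N m; "tool_pos": TCP position; "ee_rot": TCP orientation; "wrist_force": force on the tool from outside, world axes, zero at the start; "wrist_torque": the same for the moment, N m; "width": finger opening in m.
Only numpy, scipy, OpenCV 4.12 (cv2) and the standard library are available. Lean on these libraries where they do the work, as an engineer would, in place of code of your own. Each camera call takes 0.05 s, during which the arm holds its last target. There are 200 camera calls.

TASK

Pick up the slide carrier that holds the glass slide, lay it flat in the open loading end of the microscope's carrier track and slide it along the track, under the objective, until its nose meets the brass end stop. Feel for the stop, lean the carrier against it for about half a second with a light finger push (about 8 N; never more than 16 N on the stop), then let go and leave it home and flat in the channel. Let nothing touch the objective, do not force the carrier against the track (25 N breaks it), and leave the empty carrier and the other things on the bench where they are.

Things in the scene. Friction and masses are not known exactly. Their poses are not given: they have to be found in the camera images.
- carrier: The slide carrier to load: silver plate 210 x 40 x 6 mm with a glass slide (pink specimen) and an upright orange grip fin at its rear; about 0.12 kg. Origin at the centre of the plate's underside; x along the plate from fin to nose, z up. The last 12 mm of the nose taper from 40 to 28 mm wide. The glass stands 1.5 mm proud of the plate.
- carrier_nose (a point): Middle of the nose's front face at the underside of the carrier, 105 mm ahead of the origin; axes as the carrier's.
- carrier_fin (a point): Grasp point on the carrier's orange fin, 85 mm behind the origin and 32 mm above the underside. The fin is 36 mm long (x), 12 mm thick (y; grip it across this) and rises 36 mm from the plate's top, to 42 mm above the underside.
- scope: The upright microscope, cream with a cyan head, fixed; 0.19 m wide, 0.30 m deep, 0.42 m tall. Origin on the bench under the optical axis; x runs along the carrier track from its loading end (nearest the robot) to the end stop, z up; the limb is on the -y side, 115 mm from the axis, the eyepieces look to +y. Nosepiece (from 56 mm over the track) and head reach 40 mm either side of the axis in x.
- track_axis (a point): Point where the optical axis meets the floor of the carrier track, 150 mm above the bench; axes as the microscope's. The track is a flat aluminium plate from x = -230 to +90 mm of this point with rails 7 mm high: a loading bay 62 mm wide from x = -230 to -75 mm, a funnel from -75 to -35 mm, and from there a straight channel 43 mm wide.
- stop_near (a point): Point on the track floor 35 mm past track_axis, axes the same: the nearest place where the face of the brass end stop can be. The stop was clamped by the last user, its face 0 to 34 mm beyond this point; not measured, find it by feel. It is rigid: approach at 10 mm/s or slower. The carrier drags on the track with about half of its weight and of any force pressing it down, so press lightly.
- objective: The objective in use, a steel barrel with a green ring, above the track; origin at the centre of its front lens, 11 mm above the track floor, so 5 mm above the carrier's plate. 13 mm across at the lens, 29 mm at the top; do not touch it.
- spare_carrier: The empty slide carrier: same shape and size as the loaded one, but no glass slide in its black pocket and a blue grip fin; a bystander to be left where it is. Origin at the centre of its underside, z up.
- oil_bottle: Small amber dropper bottle, 32 mm across and 75 mm tall; a bystander to be left where it is. Origin at the centre of its underside, z up.
- rinse_bottle: White bottle with blue cap, 60 mm across and 150 mm tall; a bystander to be left where it is. Origin at the centre of its underside, z up.
- petri_dish: Clear petri dish, 60 mm across and 15 mm tall; a bystander to be left where it is. Origin at the centre of its underside, z up.
- slide_box: Blue slide box, 85 x 100 x 30 mm; a bystander to be left where it is. Origin at the centre of its underside, z up.
- objective_case: Clear screw case with black cap, 40 mm across and 62 mm tall; a bystander to be left where it is. Origin at the centre of its underside, z up.
- pen: Black pen, 130 mm long; a bystander to be left where it is. Origin at the centre of its underside, z up.
Not all that is in view belongs to the job. What is shaped like the carrier but green or purple is not meant.

How it is judged:
By the outcome, as a careful person would: the job done as asked, in the order asked, and still so for the second after the job is handed in, with the robot touching nothing.
It also fails if it takes over 70 s, if anything falls off the work surface, if the arm or the gripper's body presses on something with over 40 N, if the wrist force passes 120 N, or if a joint passes its speed limit or range.

## Working session

There is one attempt and no reset: what is moved stays moved. The work goes in short steps, Python scripts to look and compute and a tool call to move; the robot and the scene stay as the last step left them, time stands still between calls to the robot, and variables do not carry over. Pictures are saved under pics/ and viewed, about 8 in all and at most 12, crops included, and the job is handed in when it is done.

Besides the shell and the picture viewer there is one more tool, called after ">>>" as name(argument=value, ...) on one line, values as JSON. carry_out: Moves the arm, as the interface text tells. Its arguments: {"type":"object","properties":{"targets":{"type":"array","items":{"type":"array","items":{"type":"number"}}}},"required":["targets"]}

```bash
mkdir -p pics; ls; python3 - <<'E'
from bench import robot
import cv2,pickle
o=robot.get_obs(); print(o)
d={}
for n in ("side","top"):
    s=robot.snapshot(n); d[n]=s
    cv2.imwrite(f"pics/{n}0.png",cv2.resize(s["image"][:,:,::-1],None,fx=1.5,fy=1.5,interpolation=cv2.INTER_CUBIC))
    print(n,s["camera_matrix"],s["pose"],[k for k in s])
pickle.dump(d,open("s0.pkl","wb"))
E
```

```text
pics
{'time': 0.0, 'joint_positions': array([-1.41913182e+00,  8.79507641e-02,  1.37222734e+00, -3.78744277e-06,
        1.68360135e+00, -1.03099569e-01]), 'qvel': array([-0.00012386,  0.00042067, -0.00118218, -0.00075684,  0.00054078,
        0.00112507]), 'joint_torque': array([-3.54258655e-04, -3.40167403e+01, -3.02434731e+01,  7.16720824e-02,
        3.29243147e-02, -1.65894153e-04]), 'tool_pos': array([ 0.13852139, -0.53170921,  0.20432015]), 'ee_rot': array([-1.67217452,  1.56860953,  1.72418179]), 'wrist_force': array([ 0.92447407, -0.81450933, -0.01351902]), 'wrist_torque': array([ 0.00067693, -0.02116823, -0.0273519 ]), 'width': 0.09381269508518852}
side [[366.6970493    0.         253.68708068]
 [  0.         366.6970493  199.95211893]
 [  0.           0.           1.        ]] [[ 0.99233455  0.04061547 -0.11671558  0.34260648]
 [-0.12098923  0.51169039 -0.85060834 -0.92065279]
 [ 0.02517438  0.85820937  0.51268208  0.72188024]
 [ 0.          0.          0.          1.        ]] ['image', 'camera_matrix', 'pose']
top [[401.60876864   0.         254.76611074]
 [  0.         401.60876864 193.16355957]
 [  0.           0.           1.        ]] [[ 0.09085484  0.97141513 -0.21931268  0.23596603]
 [-0.99586231  0.0890476  -0.01813266  0.03628625]
 [ 0.00191492  0.22005267  0.97548611  1.31830114]
 [ 0.          0.          0.          1.        ]] ['image', 'camera_matrix', 'pose']
```

View pics/side0.png

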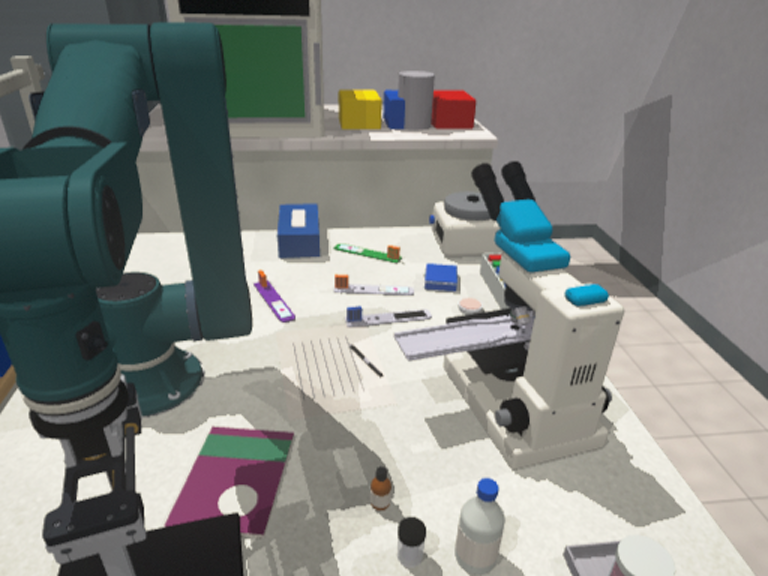

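View pics/top0.png

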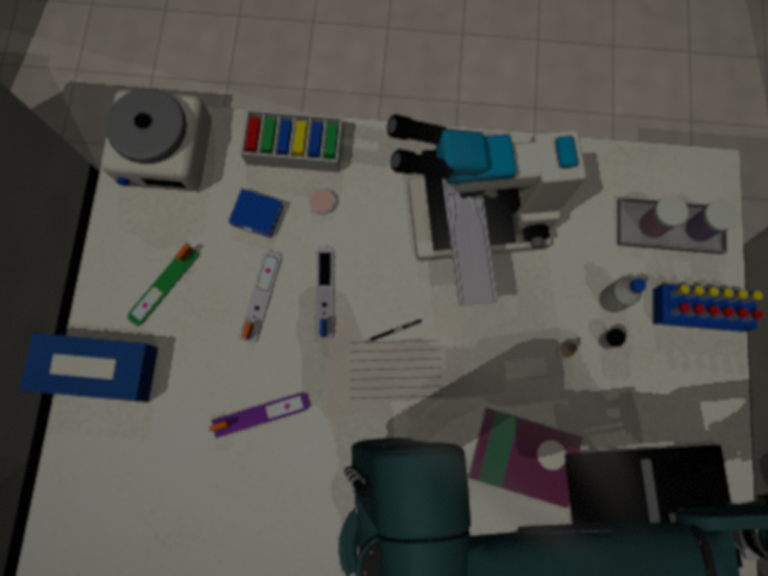

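The side view shows four carrier-shaped things, with these pixels in the 1.5x top view:
- Green (165,285): wrong colour.
- Purple (260,415): wrong colour.
- Silver with blue fin and black empty pocket (325,290): this is the spare.
- Silver with orange fin at (248,330) and glass with a pink spot at (267,270): fits the description.

The track runs from about (477,300) up to the scope at (462,190). I'll confirm with an enlarged crop.

```bash
cat > h.py <<'E'
import numpy as np,cv2,pickle
def ray(s,uv):
    K,P=s["camera_matrix"],s["pose"]
    d=np.linalg.inv(K)@[uv[0],uv[1],1]; d=np.array([d[0],-d[1],-d[2]])
    return P[:3,3],P[:3,:3]@d
def onz(s,uv,z):
    o,d=ray(s,uv); return o+d*(z-o[2])/d[2]
def proj(s,p):
    P=s["pose"]; c=P[:3,:3].T@(np.array(p)-P[:3,3]); q=s["camera_matrix"]@[c[0],-c[1],-c[2]]; return q[:2]/q[2]
def crop(s,x0,y0,w,h,f):
    im=cv2.resize(s["image"][y0:y0+h,x0:x0+w,::-1],None,fx=f,fy=f,interpolation=cv2.INTER_CUBIC)
    return im
E
python3 - <<'E'
from h import *
d=pickle.load(open("s0.pkl","rb")); t=d["top"]; s=d["side"]
a=crop(t,150,155,80,80,5); b=crop(t,270,110,80,100,5)
c=crop(s,210,170,160,80,5)
m=np.zeros((590,800,3),np.uint8)
m[:400,:400]=a; m[:500,400:]=b
cv2.imwrite("pics/crop1.png",np.clip(m*1.3,0,255).astype(np.uint8))
E
```

```text
(no output)
```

View pics/crop1.png

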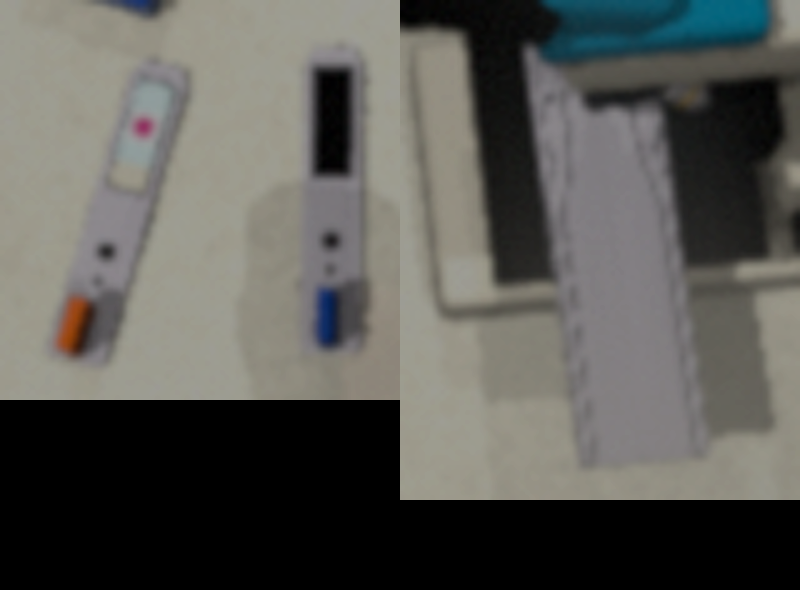

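Crop confirms it: the left one has the glass with a pink specimen and an orange fin at crop (75,325); the right one has an empty pocket and a blue fin. The track's loading edge runs from crop (580,467) to (707,455). Next I'll measure.

```bash
cat > meas.py <<'E'
from h import *
d=pickle.load(open("s0.pkl","rb")); t=d["top"]; s=d["side"]
def big(m):
    c,_=cv2.findContours(m.astype(np.uint8),cv2.RETR_EXTERNAL,cv2.CHAIN_APPROX_NONE); return max(c,key=cv2.contourArea)
def sub(v,x0,y0,w,h):
    return cv2.resize(v["image"][y0:y0+h,x0:x0+w],None,fx=4,fy=4,interpolation=cv2.INTER_CUBIC).astype(int)
def full(c,x0,y0): return (np.asarray(c,float).reshape(-1,2)+.5)/4-.5+[x0,y0]
# carrier plate: not bench (bench yellowish: r-b>0)
a=sub(t,153,160,38,75); r,g,b=a[...,0],a[...,1],a[...,2]
print("bench r-b",np.median((r-b)[:20,:20]), "plate r-b",(r-b)[45*4,20*4])
m=((r-b)<6)|((r-b)>40)
m=cv2.morphologyEx(m.astype(np.uint8),cv2.MORPH_CLOSE,np.ones((9,9)))
c=full(big(m),153,160)
w=np.array([onz(t,p,0.005)[:2] for p in c],np.float32)
rc=cv2.minAreaRect(w); print("plate",rc)
o=(r-b)>50; co=full(big(o),153,160)
wo=np.array([onz(t,p,0.042)[:2] for p in co],np.float32); print("fin top",cv2.minAreaRect(wo))
M=cv2.moments(big(((r-g)>40)&((b-g)>5)).astype(np.int32)); pk=full([M["m10"]/M["m00"],M["m01"]/M["m00"]],153,160)[0]; print("pink",pk,onz(t,pk,.0075))
cv2.imwrite("pics/mask.png",m*255)
# side: fin by orange mask
a=sub(s,215,175,25,25); r,g,b=a[...,0],a[...,1],a[...,2]
cs=full(big((r-b)>50),215,175); 
top=cs[np.abs(cs[:,1]-cs[:,1].min())<20]
print("side orange bbox",cs.min(0),cs.max(0))
ct=co.mean(0); cc=cs.mean(0)
o1,d1=ray(t,ct);o2,d2=ray(s,cc)
A=np.c_[d1,-d2]; k=np.linalg.lstsq(A,o2-o1,rcond=None)[0]; print("fin tri",o1+d1*k[0],o2+d2*k[1])
# track
for n,p in dict(LL=(580,467),LR=(707,455)).items():
    uv=np.array([270+(p[0]-400+.5)/5-.5,110+(p[1]+.5)/5-.5]); print(n,onz(t,uv,.15),onz(t,uv,.157))
a=sub(t,270,110,80,100); r,g,b=a[...,0],a[...,1],a[...,2]
E
python3 meas.py
```

```text
bench r-b 10.0 plate r-b 0
plate ((0.4956216514110565, 0.3296550512313843), (0.045133136212825775, 0.21117453277111053), 82.01923370361328)
fin top ((0.41026756167411804, 0.34207388758659363), (0.012770231813192368, 0.03436204418540001), 81.59031677246094)
pink [178.2350713  179.94496435] [0.55259712 0.32160743 0.0075    ]
side orange bbox [222.625 182.125] [231.875 191.625]
fin tri [0.41256679 0.34650676 0.02378445] [0.40981155 0.3464364  0.02339171]
LL [ 0.48260453 -0.09488434  0.15      ] [ 0.48112677 -0.09409841  0.157     ]
LR [ 0.49674838 -0.16958929  0.15      ] [ 0.49518588 -0.16835576  0.157     ]
```

```bash
python3 - <<'E'
from h import *
d=pickle.load(open("s0.pkl","rb"))
m=crop(d["side"],255,200,105,50,7.6)
cv2.imwrite("pics/sidecrop.png",np.clip(m*1.1,0,255).astype(np.uint8)); print(m.shape)
for y in (150,160,170,180,190,198):
    r=d["top"]["image"][y,295:345].astype(int); print(y,(r.sum(1)//3).tolist()); print((r[:,0]-r[:,2]).tolist())
E
```

```text
(380, 798, 3)
150 [22, 24, 27, 43, 73, 95, 99, 90, 93, 98, 99, 98, 98, 97, 97, 97, 97, 98, 98, 98, 98, 98, 97, 97, 97, 94, 87, 88, 88, 69, 43, 30, 25, 25, 25, 23, 25, 25, 23, 22, 21, 23, 22, 21, 19, 18, 21, 26, 36, 41]
[1, 1, 1, 0, 0, 0, 0, 0, 0, -1, 0, 0, 0, -1, -1, 0, 0, 0, -1, 0, 0, -1, -1, -1, -1, 0, 0, -1, 0, 0, 0, 0, 0, 2, 2, 1, 0, 1, 1, 1, 0, 1, 2, 1, 0, 2, 1, 3, 5, 6]
160 [28, 28, 28, 32, 42, 68, 89, 94, 87, 92, 98, 98, 98, 97, 98, 98, 98, 98, 97, 99, 99, 100, 99, 98, 98, 97, 97, 92, 83, 86, 84, 60, 37, 30, 30, 30, 29, 30, 29, 29, 28, 29, 28, 29, 27, 27, 27, 29, 42, 62]
[2, 2, 2, 3, 1, 1, 0, 0, 0, 0, 1, 1, 0, 1, 0, 1, -1, 0, 0, 1, 1, 0, 0, 0, -1, -1, 0, 0, 1, 1, 0, 1, 1, 1, 1, 2, 1, 1, 3, 1, 4, 1, 2, 1, 2, 2, 1, 3, 5, 7]
170 [72, 71, 70, 68, 68, 70, 78, 85, 88, 84, 88, 95, 98, 98, 99, 99, 99, 98, 98, 99, 99, 100, 100, 99, 99, 98, 98, 98, 94, 88, 92, 91, 78, 70, 70, 70, 70, 70, 70, 70, 70, 70, 69, 71, 72, 79, 97, 106, 109, 111]
[9, 9, 9, 8, 8, 7, 4, 1, 1, 2, 2, 1, 0, 1, 0, 0, 0, 1, 1, 1, 1, 1, 0, 0, 0, 0, 0, 0, 1, 1, 1, 1, 4, 6, 8, 8, 8, 7, 8, 8, 7, 8, 8, 7, 9, 8, 11, 12, 12, 
[... 462 characters left out ...]
 100, 100, 99, 100, 100, 100, 100, 99, 98, 99, 99, 99, 95, 90, 95, 96, 86, 78, 75, 76, 75, 75, 75, 74, 74, 74, 74, 74, 74, 79, 94]
[13, 12, 12, 13, 12, 12, 12, 12, 9, 6, 2, 1, 2, 1, 2, 2, 1, 2, 2, 1, 1, 2, 2, 3, 2, 1, 2, 1, 1, 1, 2, 2, 1, 2, 2, 4, 7, 7, 7, 8, 8, 7, 8, 8, 8, 8, 7, 8, 9, 11]
198 [112, 112, 111, 110, 109, 110, 110, 111, 110, 104, 94, 95, 96, 89, 92, 99, 100, 100, 100, 99, 100, 100, 100, 99, 100, 100, 99, 99, 100, 99, 99, 99, 96, 91, 94, 95, 93, 97, 102, 105, 107, 108, 107, 108, 109, 110, 109, 107, 108, 109]
[13, 13, 12, 13, 12, 12, 12, 12, 12, 10, 6, 2, 2, 3, 2, 1, 2, 2, 2, 3, 2, 2, 1, 2, 2, 2, 2, 3, 2, 2, 2, 2, 2, 3, 2, 2, 6, 10, 11, 11, 12, 12, 12, 12, 12, 12, 12, 11, 11, 12]
```

View pics/sidecrop.png

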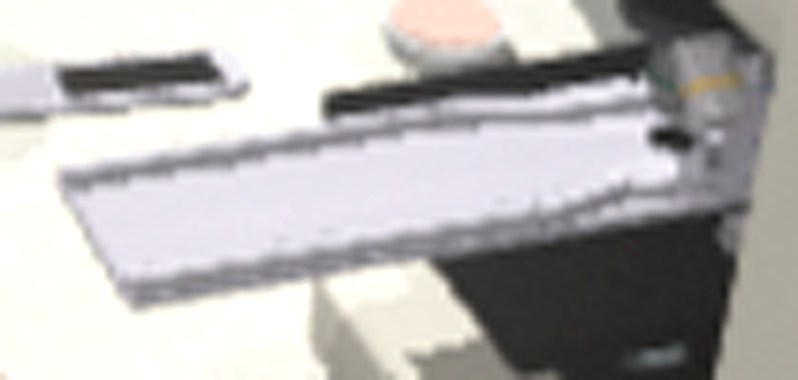

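```bash
python3 - <<'E'
from h import *
from scipy.spatial.transform import Rotation as Ro
d=pickle.load(open("s0.pkl","rb")); t=d["top"]; s=d["side"]
ys=np.array([150,160,170,180,190,198.])
L=np.array([298.5,299.7,300.7,302.2,304.,305.]);R=np.array([324.5,326,327,328.5,330,331.])
for n,X,z in (("L",L,.157),("R",R,.157),("mid",(L+R)/2,.155)):
    p=np.array([onz(t,(x,y),z)[:2] for x,y in zip(X,ys)])
    k=np.polyfit(p[:,0],p[:,1],1); print(n,"yaw",np.degrees(np.arctan(k[0])),"y@.5,.6",np.polyval(k,[.5,.6]),"res",(p[:,1]-np.polyval(k,p[:,0])).round(4))
c=lambda u,v:(255+(u+.5)/7.6-.5,200+(v+.5)/7.6-.5)
for n,p in dict(farA=(62,174),farB=(640,80),nearA=(130,285),nearB=(700,200)).items(): print(n,onz(s,c(*p),.157))
print("top corners .157", onz(t,(305.6,202.9),.157),onz(t,(331,200.5),.157))
print(Ro.from_euler("xyz",[-1.67217452,1.56860953,1.72418179]).as_matrix().round(4))
# cyan head centre / objective green ring in side
o,dd=ray(s,c(703,100)); print("side ray obj z.161",onz(s,c(703,115),.161))
E
```

```text
L yaw 11.331838583951331 y@.5,.6 [-0.09026668 -0.07022691] res [-0.0007 -0.0001  0.001   0.0007 -0.0006 -0.0003]
R yaw 10.387143013070338 y@.5,.6 [-0.16849199 -0.15016175] res [-0.     -0.0005  0.0006  0.0002 -0.0003 -0.    ]
mid yaw 10.859997011277907 y@.5,.6 [-0.12977967 -0.1105951 ] res [-0.0003 -0.0003  0.0008  0.0004 -0.0005 -0.0002]
farA [ 0.48131783 -0.10423145  0.157     ]
farB [ 0.7108266  -0.05999602  0.157     ]
nearA [ 0.49486833 -0.17206492  0.157     ]
nearB [ 0.7067224  -0.13981301  0.157     ]
top corners .157 [ 0.48142693 -0.09407944  0.157     ] [ 0.49548726 -0.16834092  0.157     ]
[[-3.000e-04  2.520e-01 -9.677e-01]
 [ 2.200e-03 -9.677e-01 -2.520e-01]
 [-1.000e+00 -2.200e-03 -2.000e-04]]
side ray obj z.161 [ 0.72405428 -0.09172481  0.161     ]
```

>>> carry_out(targets=[[0,-3.5,0,0,7.6],[0,-3.5,0,0,7.6],[0,-3,0,0,7.5],[0,0,-3.26,-2.33,0],[0,0,-3.26,-2.33,0],[0,0,-3.26,-2.33,0],[0,0,-3.26,-2.33,0],[0,0,-3.26,-2.33,0],[0,0,-3.26,-2.33,0],[0,0,-3.26,-2.33,0],[0,0,-3.26,-2.33,0],[0,0,-4,0.25,0],[0,0,-4,0.25,0],[0,0,-4,0.25,0],[0,0,-4,0.25,0],[0,0,-4,0.25,0],[0,0,-4,0.25,0],[0,0,-4,0.25,0],[0,0,-4,0.25,0]])

```text
time: 2.0
tool_pos: [0.3848, 0.0209, 0.3051]
ee_rot: [0.637, 1.571, -2.646]
wrist_force: [2.2, -1.3, -0.4]
width: 0.0938
```

>>> carry_out(targets=[[0,0,-4,0.25,0],[0,0,-4,0.25,0],[0,0,-4,0.25,0],[0,0,-4,0.25,0],[0,0,-4,0.25,0],[0,0,-4,0.25,0],[0,0,-4,0.25,0],[0,0,-4,0.25,0],[0,0,0,0,0],[0,0,0,0,0],[0,0,0,0,0]])

```text
time: 3.1
tool_pos: [0.4105, 0.338, 0.3054]
ee_rot: [1.595, 1.57, -1.689]
wrist_force: [0.5, -0.0, -0.0]
width: 0.0942
```

```bash
cat > nav.py <<'E'
import sys
from h import *
from bench import robot
from scipy.spatial.transform import Rotation as Ro
np.set_printoptions(suppress=True,precision=4)
def st():
    o=robot.get_obs(); R=Ro.from_euler("xyz",o["ee_rot"]).as_matrix()
    print("t",round(o["time"],2),"pos",o["tool_pos"],"yaw_y",np.degrees(np.arctan2(R[1,1],R[0,1])).round(2),"tilt x",R[:,0],"F",o["wrist_force"],"M",o["wrist_torque"],"w",o["width"],"q",o["joint_positions"])
    return o,R
def go(target,yaw):
    """tool-frame shift (cm) and turn (deg) to reach a world point and tool-y yaw; shift in frame before turn"""
    o,R=st(); y=np.degrees(np.arctan2(R[1,1],R[0,1]))
    print("shift cm (x,y,z)",R.T@(np.array(target)-o["tool_pos"])*100,"turn",-(yaw-y))
E
python3 -c "
from nav import *
go([.411,.342,.013],-98.1)"
```

```text
t 3.1 pos [0.4105 0.338  0.3054] yaw_y -98.15 tilt x [-0.0001 -0.0008 -1.    ] F [ 0.4705 -0.0341 -0.0456] M [ 0.0386 -0.0516 -0.0204] w 0.09424786021526645 q [ 0.5825  0.0491  1.2148 -0.0006  1.8782  2.2955]
shift cm (x,y,z) [29.2424 -0.4298  0.0078] turn -0.053611605311928656
```

>>> carry_out(targets=[[0,4,-0.43,0,0],[0,4,0,0,0],[0,4,0,0,0],[0,4,0,0,0],[0,4,0,0,0],[0,3,0,0,0],[0,2,0,0,0],[0,2,0,0,0],[0,1.2,0,0,0],[0,0.9,0,0,0],[0,0,0,0,0],[0,0,0,0,0]])

```text
time: 4.3
tool_pos: [0.4118, 0.3433, 0.0154]
ee_rot: [-2.507, 1.569, 0.493]
wrist_force: [-0.2, -0.3, 0.4]
width: 0.0941
```

```bash
python3 - <<'E'
from nav import *
go([.411,.342,.013],-98.1)
s=robot.snapshot("side"); cv2.imwrite("pics/g1.png",crop(s,170,120,140,100,5))
E
```

```text
t 4.3 pos [0.4118 0.3433 0.0154] yaw_y -98.12 tilt x [ 0.0013  0.0007 -1.    ] F [-0.1681 -0.3109  0.3611] M [ 0.0006  0.0299 -0.0008] w 0.0940701655571578 q [ 0.5892  0.1723  1.6653 -0.0002  1.3024  2.3018]
shift cm (x,y,z) [0.2373 0.1354 0.0579] turn -0.022571944104754493
```

View pics/g1.png

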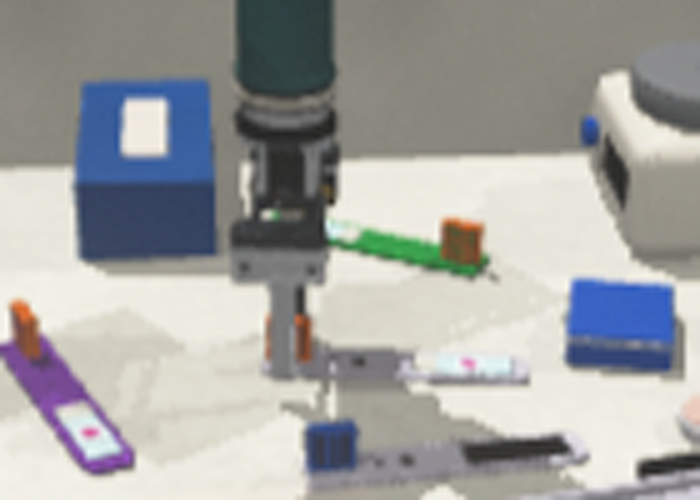

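The fingers straddle the orange fin, which shows on both sides at (268,335) and (303,335); this is the loaded carrier. Closing now.

>>> carry_out(targets=[[0,0.2,0.1,0,0],[0.5,0,0,0,0],[1,0,0,0,0],[1,0,0,0,0],[1,0,0,0,0],[1,0,0,0,0],[1,0,0,0,0],[1,0,0,0,0],[1,0,0,0,0],[1,0,0,0,0],[1,-1,0,0,0],[1,-2,0,0,0],[1,-3,0,0,0],[1,-4,0,0,0],[1,-4,0,0,0],[1,-4,0,0,0],[1,-4,0,0,0],[1,-2,0,0,0],[1,0,0,0,0],[1,0,0,0,0]])

```text
time: 6.35
tool_pos: [0.4107, 0.3421, 0.252]
ee_rot: [0.67, 1.57, -2.613]
wrist_force: [-0.4, -0.3, -1.3]
width: 0.0117
```

```bash
python3 - <<'E'
from nav import *
u=np.array([np.cos(np.radians(10.7)),np.sin(np.radians(10.7))]); E0=np.array([.4885,-.134])
# nose 80 mm before axis -> x_track=150 from loading end; fin 190 behind nose
f=E0+u*(.150-.190); print("fin target",f)
go([f[0],f[1],.255],-79.3)
E
```

```text
fin target [ 0.4492 -0.1414]
t 6.35 pos [0.4107 0.3421 0.252 ] yaw_y -98.09 tilt x [-0.0004 -0.0003 -1.    ] F [-0.4094 -0.2878 -1.3272] M [ 0.0261  0.0791 -0.025 ] w 0.011730525818096244 q [0.5884 0.0486 1.3202 0.     1.7733 2.3005]
shift cm (x,y,z) [ -0.286   47.3279 -10.6206] turn -18.79406099603618
```

>>> carry_out(targets=[[1,0,0,0,-4.7],[1,0,0,0,-4.7],[1,0,0,0,-4.7],[1,0,0,0,-4.7],[1,0,1.5,0.2,0],[1,0,2.5,0.3,0],[1,0,3.5,0.4,0],[1,0,3.5,0.4,0],[1,0,3.5,0.4,0],[1,0,3.5,0.4,0],[1,0,3.5,0.4,0],[1,0,3.5,0.4,0],[1,0,3.5,0.4,0],[1,0,3.5,0.4,0],[1,0,3.5,0.4,0],[1,0,3.5,0.4,0],[1,0,3.5,0.3,0],[1,0,3.5,0.3,0],[1,0,2,0,0],[1,0,0.2,0,0]])

```text
time: 8.35
tool_pos: [0.4488, -0.1434, 0.2503]
ee_rot: [-0.291, 1.567, 3.031]
wrist_force: [0.3, 0.4, -1.1]
width: 0.0116
```

>>> carry_out(targets=[[1,0,0,0,0],[1,0,0,0,0],[1,0,0,0,0],[1,0,0,0,0]])

```text
time: 8.75
tool_pos: [0.4503, -0.14, 0.2526]
ee_rot: [2.493, 1.571, -0.461]
wrist_force: [0.1, 0.1, -1.5]
width: 0.0117
```

```bash
python3 - <<'E'
from nav import *
go([.4492,-.1414,.185],-79.3)
t=robot.snapshot("top"); s=robot.snapshot("side"); pickle.dump(dict(top=t,side=s),open("s1.pkl","wb"))
m=np.zeros((600,800,3),np.uint8)
m[:,:400]=crop(t,270,110,80,120,5); b=crop(s,225,180,135,90,2.96); m[:b.shape[0],400:400+b.shape[1]]=b
m[270:,400:]=crop(s,280,190,80,66,5)
cv2.imwrite("pics/p1.png",m)
E
```

```text
t 8.75 pos [ 0.4503 -0.14    0.2526] yaw_y -79.23 tilt x [ 0.0003 -0.0001 -1.    ] F [ 0.09    0.0776 -1.548 ] M [-0.0175  0.1161  0.0059] w 0.011700129907434282 q [-0.4219 -0.0932  1.4581 -0.      1.7764  0.9609]
shift cm (x,y,z) [6.7607 0.1115 0.1324] turn 0.07400544406952747
```

View pics/p1.png

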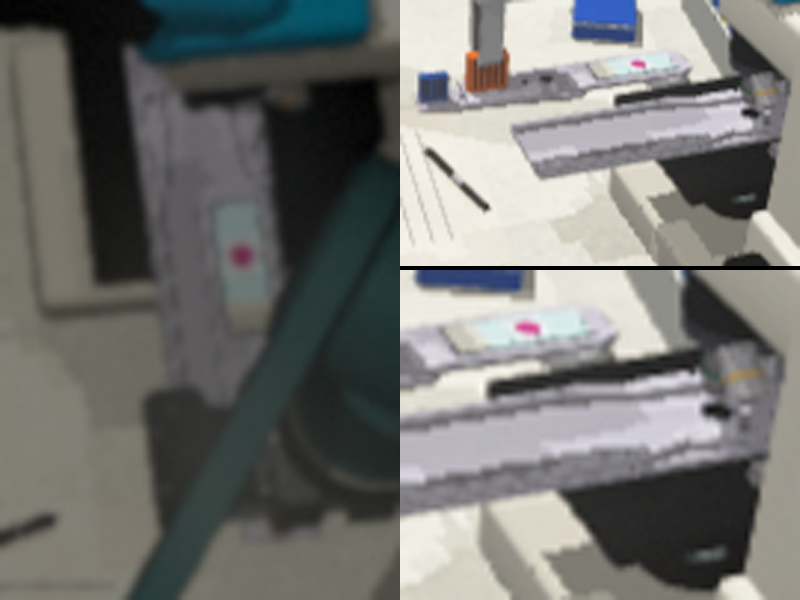

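The carrier is held above the loading bay and looks parallel to the rails, with the pink spot at crop (242,257) in the top view and (527,327) in the enlarged side view. I'll triangulate the spot to check its height and any droop.

```bash
python3 - <<'E'
from h import *
d=pickle.load(open("s1.pkl","rb"))
def pk(v,box):
    x0,y0,w,h=box; a=v["image"][y0:y0+h,x0:x0+w].astype(float); wgt=np.clip(a[...,0]-a[...,1]-30*(a.max()/255),0,None)
    yy,xx=np.mgrid[y0:y0+h,x0:x0+w]; return np.array([(wgt*xx).sum(),(wgt*yy).sum()])/wgt.sum()
a=pk(d["top"],(312,155,14,14)); b=pk(d["side"],(295,194,20,14)); print(a,b)
o1,d1=ray(d["top"],a);o2,d2=ray(d["side"],b)
k=np.linalg.lstsq(np.c_[d1,-d2],o2-o1,rcond=None)[0]; p,q=o1+d1*k[0],o2+d2*k[1]; print(p,q)
fin=np.array([.4503,-.14]); v=((p+q)/2)[:2]-fin; print("dist",np.hypot(*v),"yaw",np.degrees(np.arctan2(v[1],v[0])))
for z in(.247,): 
  p=onz(d["top"],a,z);v=p[:2]-fin;print(p,np.hypot(*v),np.degrees(np.arctan2(v[1],v[0])))
  p=onz(d["side"],b,z);v=p[:2]-fin;print(p,np.hypot(*v),np.degrees(np.arctan2(v[1],v[0])))
E
```

```text
[317.90578616 160.72402516] [305.18339895 201.1363189 ]
[ 0.59213663 -0.11350522  0.22556359] [ 0.59094867 -0.11338792  0.2251603 ]
dist 0.14371697878531337 yaw 10.64725430860467
[ 0.58514957 -0.11056674  0.247     ] 0.13802435828277948 12.312693997909266
[ 0.5800296 -0.1488816  0.247    ] 0.13003327397743036 -3.9164935210714145
```

The spot is at z 0.225, where a level carrier would put it at 0.247. The carrier has therefore pivoted nose-down in the pads by about 8.5°; the wrist moment agrees. The nose will touch first and level the plate as I lower gently.

>>> carry_out(targets=[[1,1,0.1,0.1,0],[1,1,0,0,0],[1,1,0,0,0],[1,1,0,0,0],[1,0.5,0,0,0],[1,0.5,0,0,0],[1,0.5,0,0,0],[1,0.3,0,0,0],[1,0.3,0,0,0],[1,0.3,0,0,0],[1,0,0,0,0],[1,0,0,0,0]])

```text
time: 10.05
tool_pos: [0.4496, -0.1421, 0.1886]
ee_rot: [2.269, 1.57, -0.686]
wrist_force: [-0.2, -0.8, -0.7]
width: 0.0116
```

>>> carry_out(targets=[[1,0.3,0,0,0],[1,0.3,0,0,0],[1,0.3,0,0,0],[1,0,0,0,0]])

```text
time: 10.45
tool_pos: [0.4487, -0.1424, 0.1815]
ee_rot: [1.038, 1.569, -1.917]
wrist_force: [-6.1, 0.7, 8.5]
width: 0.0115
```

```bash
python3 - <<'E'
from nav import *
st()
t=robot.snapshot("top"); s=robot.snapshot("side"); pickle.dump(dict(top=t,side=s),open("s2.pkl","wb"))
m=np.zeros((600,800,3),np.uint8)
m[:,:400]=np.clip(crop(t,270,110,80,120,5)*1.5,0,255); m[:390,400:]=crop(s,275,185,80,78,5)
cv2.imwrite("pics/p2.png",m)
E
```

```text
t 10.45 pos [ 0.4487 -0.1424  0.1815] yaw_y -79.32 tilt x [-0.0006 -0.0016 -1.    ] F [-6.0827  0.7318  8.4528] M [0.1113 0.9755 0.0721] w 0.011540240056823376 q [-0.4267 -0.0846  1.59   -0.0016  1.636   0.9576]
```

View pics/p2.png

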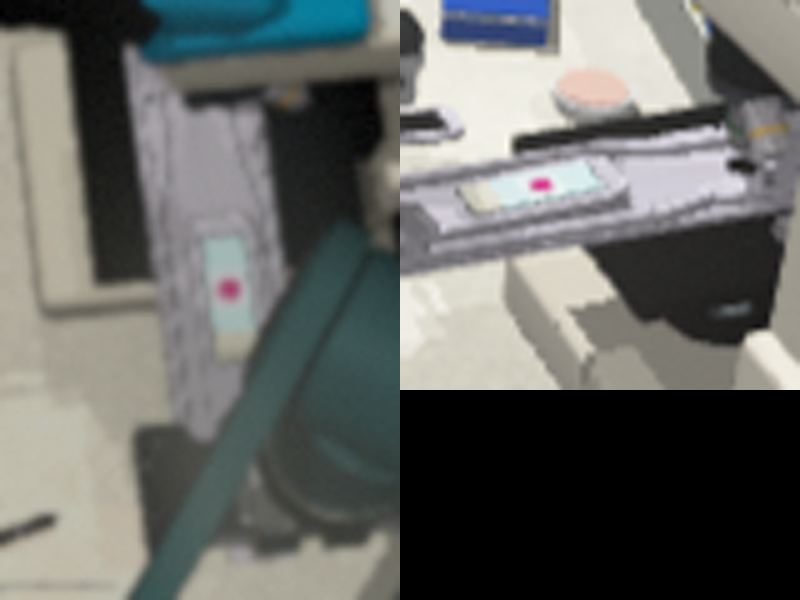

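The nose is down in the bay and roughly centred between the rails: plate edges at top crop x ≈ 192 and 255, rails at ≈ 172 and 272. The contact force is 8.5 N, so I'll go on lowering in small steps.

>>> carry_out(targets=[[1,0.1,0,0.05,0],[1,0.1,0,0.05,0],[1,0,0,0,0]])

```text
time: 10.85
tool_pos: [0.448, -0.1426, 0.1802]
ee_rot: [1.715, 1.569, -1.24]
wrist_force: [-5.8, -0.8, 10.1]
width: 0.0115
```

```bash
cat >> h.py <<'E'
def pk(v):
    a=v["image"][140:240,270:350].astype(float); g=v["image"].astype(float)[140:240,270:350]
    w=np.clip(a[...,0]-a[...,1]-25,0,None)*((a[...,2]-a[...,1])>3)
    n,l,stt,c=cv2.connectedComponentsWithStats((w>0).astype(np.uint8)); 
    i=1+np.argmax([w[l==j].sum() for j in range(1,n)]); w=w*(l==i)
    yy,xx=np.mgrid[140:240,270:350]; return np.array([(w*xx).sum(),(w*yy).sum()])/w.sum()
def tri(d,a=None,b=None):
    a=pk(d["top"]) if a is None else a; b=pk(d["side"]) if b is None else b
    o1,d1=ray(d["top"],a);o2,d2=ray(d["side"],b)
    k=np.linalg.lstsq(np.c_[d1,-d2],o2-o1,rcond=None)[0]; print(a,b,o1+d1*k[0],o2+d2*k[1]); return (o1+d1*k[0]+o2+d2*k[1])/2
E
python3 - <<'E'
from h import *
d0=pickle.load(open("s0.pkl","rb")); 
# check: track loading corners triangulated
c=lambda u,v:(255+(u+.5)/7.6-.5,200+(v+.5)/7.6-.5)
tri(d0,(305.6,202.9),c(62,174)); tri(d0,(331,200.5),c(130,285))
d2=pickle.load(open("s2.pkl","rb")); tri(d2)
# carrier on bench, pink spot height check (side crop px ~ (468,365) of g1-type crop)
a=d0["side"]["image"][175:215,210:290].astype(float); w=np.clip(a[...,0]-a[...,1]-25,0,None)*((a[...,2]-a[...,1])>3)
yy,xx=np.mgrid[175:215,210:290]; b=np.array([(w*xx).sum(),(w*yy).sum()])/w.sum(); tri(d0,(178.24,179.94),b)
E
```

```text
(305.6, 202.9) (262.7236842105263, 222.46052631578948) [ 0.48280883 -0.09481338  0.15046206] [ 0.48291757 -0.09481577  0.15048531]
(331, 200.5) (271.67105263157896, 237.06578947368422) [ 0.49602211 -0.16876263  0.15460668] [ 0.495543   -0.16874793  0.15449702]
[315.46058091 167.33609959] [302.78226858 221.47588005] [ 0.59139499 -0.11603368  0.16241017] [ 0.58991057 -0.11590674  0.161937  ]
(178.24, 179.94) [263.23863636 192.25      ] [0.55265878 0.32163193 0.00732201] [0.55022064 0.32171015 0.00675005]
```

>>> carry_out(targets=[[1,0,0,0,0],[1,0,0,0,0],[1,0,0,0,0]])

```text
time: 11.15
tool_pos: [0.448, -0.1426, 0.1802]
ee_rot: [1.707, 1.569, -1.248]
wrist_force: [-6.4, 0.8, 9.2]
width: 0.0116
```

>>> carry_out(targets=[[1,0.1,0,0,0],[1,0.1,0,0,0],[1,0,0,0,0]])

```text
time: 11.45
tool_pos: [0.4473, -0.1428, 0.1783]
ee_rot: [0.929, 1.569, -2.026]
wrist_force: [-7.2, 0.1, 11.8]
width: 0.0118
```

>>> carry_out(targets=[[0.878,0,0,0,0],[0.878,0,0,0,0],[0.876,0,0,0,0]])

```text
time: 11.75
tool_pos: [0.4476, -0.1427, 0.1773]
ee_rot: [1.018, 1.569, -1.937]
wrist_force: [-5.4, 0.1, 5.3]
width: 0.0118
```

>>> carry_out(targets=[[0.874,0.1,0,0,0],[0.874,0,0,0,0],[0.872,0,0,0,0]])

```text
time: 12.05
tool_pos: [0.4491, -0.1423, 0.1745]
ee_rot: [2.896, 1.569, -0.059]
wrist_force: [0.7, 0.9, -0.0]
width: 0.012
```

>>> carry_out(targets=[[0.87,0.2,0,0,0],[0.87,0.3,0,0,0],[0.868,0.3,0,0,0],[0.868,0.2,0,0,0],[0.868,0,0,0,0]])

```text
time: 12.55
tool_pos: [0.4483, -0.1421, 0.1638]
ee_rot: [-0.679, 1.57, 2.65]
wrist_force: [-1.3, 0.1, -0.1]
width: 0.0125
```

```bash
python3 - <<'E'
from nav import *
st()
t=robot.snapshot("top"); s=robot.snapshot("side"); d=dict(top=t,side=s); pickle.dump(d,open("s3.pkl","wb")); tri(d)
m=np.zeros((600,800,3),np.uint8)
m[:,:400]=np.clip(crop(t,270,110,80,120,5)*1.5,0,255); m[:330,400:]=crop(s,240,195,80,66,5)
cv2.imwrite("pics/p3.png",m)
E
```

```text
t 12.55 pos [ 0.4483 -0.1421  0.1638] yaw_y -79.3 tilt x [-0.001   0.0005 -1.    ] F [-1.3241  0.0713 -0.079 ] M [ 0.0127  0.0398 -0.0509] w 0.012491974751915196 q [-0.4276 -0.0787  1.6198  0.0001  1.6016  0.9564]
[315.2261 167.1206] [303.276  222.9492] [ 0.5935 -0.1159  0.1574] [ 0.5918 -0.1158  0.1569]
```

View pics/p3.png

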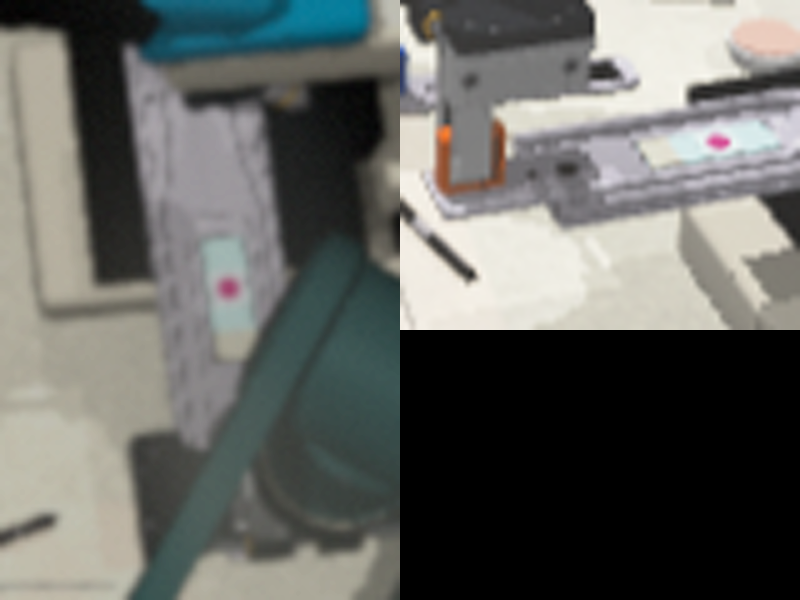

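The spot is at z 0.157, so the carrier is flat in the bay, with its nose about 77 mm before the axis. It sits 3–4 mm to the -y side: pink at column 315.2, bay middle about 313.7. I'll grip, shift by that, and advance gently.

>>> carry_out(targets=[[1,0,0,0,0],[1,0,0,0,0],[1,0,0,0,0],[1,0,-0.1,-0.2,0],[1,0,-0.1,-0.2,0],[1,0,-0.1,-0.2,0],[1,0,-0.05,-0.2,0],[1,0,0,-0.2,0],[1,0,0,-0.2,0],[1,0,0,-0.2,0],[1,0,0,-0.2,0],[1,0,0,-0.2,0],[1,0,0,0,0]])

```text
time: 13.95
tool_pos: [0.4659, -0.1354, 0.1644]
ee_rot: [2.885, 1.571, -0.069]
wrist_force: [0.2, 0.3, -0.8]
width: 0.012
```

```bash
python3 - <<'E'
from nav import *
st()
t=robot.snapshot("top"); s=robot.snapshot("side"); d=dict(top=t,side=s); pickle.dump(d,open("s4.pkl","wb")); tri(d)
E
```

```text
t 13.95 pos [ 0.4659 -0.1354  0.1644] yaw_y -79.29 tilt x [ 0.0001 -0.     -1.    ] F [ 0.159   0.2668 -0.8367] M [-0.0215 -0.0103  0.0246] w 0.012021824819991625 q [-0.3999 -0.0462  1.5878  0.      1.5999  0.984 ]
[313.3496 161.5398] [308.635  221.2672] [ 0.6105 -0.1093  0.1576] [ 0.6085 -0.1091  0.1569]
```

>>> carry_out(targets=[[1,0,0,-0.2,0],[1,0,0,-0.2,0],[1,0,0,-0.2,0],[1,0,0,-0.2,0],[1,0,0,-0.2,0],[1,0,0,-0.2,0],[1,0,0,-0.2,0],[1,0,0,-0.2,0],[1,0,0,-0.2,0],[1,0,0,-0.2,0],[1,0,0,0,0]])

```text
time: 15.15
tool_pos: [0.4855, -0.1317, 0.1644]
ee_rot: [2.696, 1.571, -0.259]
wrist_force: [0.6, 0.7, -0.5]
width: 0.0119
```

>>> carry_out(targets=[[1,0,0,-0.2,0],[1,0,0,-0.2,0],[1,0,0,-0.2,0],[1,0,0,-0.2,0],[1,0,0,-0.2,0],[1,0,0,0,0]])

```text
time: 15.75
tool_pos: [0.4954, -0.1299, 0.1644]
ee_rot: [2.833, 1.571, -0.122]
wrist_force: [0.9, -0.3, -1.2]
width: 0.012
```

```bash
python3 - <<'E'
from nav import *
st()
t=robot.snapshot("top"); s=robot.snapshot("side"); d=dict(top=t,side=s); pickle.dump(d,open("s5.pkl","wb")); tri(d)
m=np.zeros((600,800,3),np.uint8)
m[:,:400]=np.clip(crop(t,275,110,50,75,8)*1.6,0,255); m[:480,400:]=crop(s,295,195,50,60,8)
cv2.imwrite("pics/p4.png",m)
E
```

```text
t 15.75 pos [ 0.4954 -0.1299  0.1644] yaw_y -79.29 tilt x [ 0.0001 -0.     -1.    ] F [ 0.928  -0.268  -1.2088] M [ 0.0664  0.086  -0.0502] w 0.011997913531597518 q [-0.3672  0.0144  1.5281  0.      1.599   1.0168]
[312.067  152.0625] [318.704  219.5975] [ 0.6401 -0.1036  0.1575] [ 0.6387 -0.1035  0.157 ]
```

View pics/p4.png

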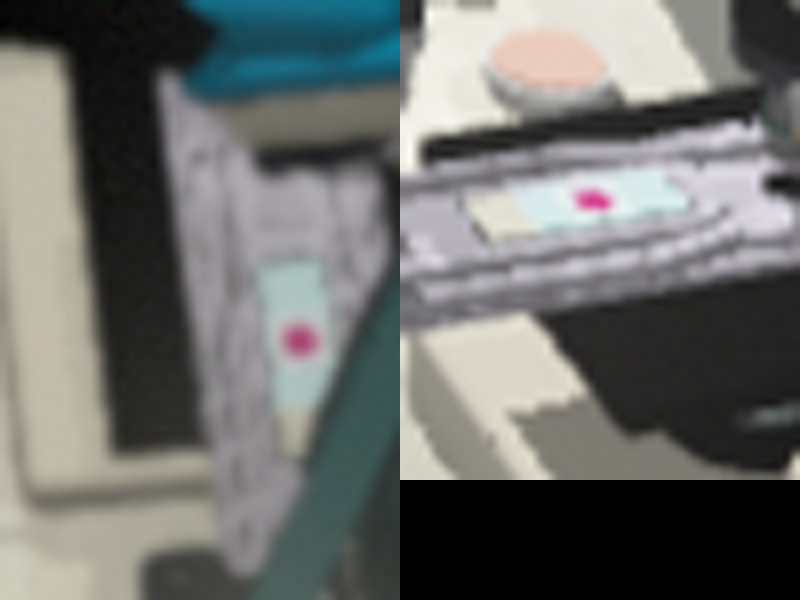

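The carrier lies flat with its nose in the funnel: glass at top crop (295,300), plate centred between the rails (about 235 and 345 at the nose). Forces are near 1 N, so I'll go on more slowly.

>>> carry_out(targets=[[1,0,0,-0.15,0],[1,0,0,-0.15,0],[1,0,0,-0.15,0],[1,0,0,-0.15,0],[1,0,0,-0.15,0],[1,0,0,-0.15,0],[1,0,0,0,0]])

```text
time: 16.55
tool_pos: [0.5042, -0.1282, 0.1644]
ee_rot: [2.999, 1.571, 0.044]
wrist_force: [0.6, -0.2, -1.4]
width: 0.0115
```

>>> carry_out(targets=[[1,0,0,-0.15,0],[1,0,0,-0.15,0],[1,0,0,-0.15,0],[1,0,0,-0.15,0],[1,0,0,-0.15,0],[1,0,0,-0.15,0],[1,0,0,0,0]])

```text
time: 17.25
tool_pos: [0.513, -0.1265, 0.1644]
ee_rot: [2.828, 1.571, -0.127]
wrist_force: [0.4, 0.0, -1.2]
width: 0.0118
```

```bash
python3 - <<'E'
from nav import *
st()
E
```

```text
t 17.25 pos [ 0.513  -0.1265  0.1644] yaw_y -79.29 tilt x [ 0.0002 -0.     -1.    ] F [ 0.402   0.007  -1.2226] M [0.0368 0.059  0.0102] w 0.011834318223995485 q [-0.3491  0.0506  1.4907  0.      1.6001  1.0348]
```

>>> carry_out(targets=[[1,0.05,0,0,0],[1,0,0,-0.15,0],[1,0,0,-0.15,0],[1,0,0,-0.15,0],[1,0,0,-0.15,0],[1,0,0,-0.15,0],[1,0,0,-0.15,0],[1,0,0,0,0]])

```text
time: 18.05
tool_pos: [0.5218, -0.125, 0.1644]
ee_rot: [2.192, 1.57, -0.763]
wrist_force: [-3.3, -1.0, 4.9]
width: 0.0117
```

>>> carry_out(targets=[[1,0.03,0,-0.15,0],[1,0,0,-0.15,0],[1,0,0,-0.15,0],[1,0,0,-0.15,0],[1,0,0,-0.15,0],[1,0,0,-0.15,0],[1,0,0,0,0]])

```text
time: 18.75
tool_pos: [0.5305, -0.1234, 0.1644]
ee_rot: [1.908, 1.57, -1.047]
wrist_force: [-3.8, -0.1, 6.3]
width: 0.0118
```

```bash
python3 - <<'E'
from nav import *
st()
t=robot.snapshot("top"); s=robot.snapshot("side"); d=dict(top=t,side=s); tri(d)
E
```

```text
t 18.75 pos [ 0.5305 -0.1234  0.1644] yaw_y -79.3 tilt x [ 0.0003 -0.0006 -1.    ] F [-3.8049 -0.1353  6.2631] M [-0.017   0.5604  0.011 ] w 0.011759831536259122 q [-0.3323  0.0865  1.4527 -0.0005  1.6018  1.0518]
[310.688 141.052] [330.0129 217.7539] [ 0.6749 -0.0973  0.1577] [ 0.6731 -0.0971  0.157 ]
```

Pressing about 6 N down; ease off 0.5 mm and go on at 10 mm/s.

>>> carry_out(targets=[[1,-0.05,0,0,0],[1,0,0,-0.1,0],[1,0,0,-0.1,0],[1,0,0,-0.1,0],[1,0,0,-0.1,0],[1,0,0,-0.1,0],[1,0,0,-0.1,0],[1,0,0,-0.1,0],[1,0,0,-0.1,0],[1,0,0,-0.1,0],[1,0,0,-0.1,0],[1,0,0,0,0]])

```text
time: 20.05
tool_pos: [0.5404, -0.1214, 0.1644]
ee_rot: [1.865, 1.571, -1.09]
wrist_force: [-4.6, -1.0, 4.6]
width: 0.0121
```

>>> carry_out(targets=[[1,0,0,-0.1,0],[1,0,0,-0.1,0],[1,0,0,-0.1,0],[1,0,0,-0.1,0],[1,0,0,-0.1,0],[1,0,0,-0.1,0],[1,0,0,-0.1,0],[1,0,0,-0.1,0]])

```text
time: 20.85
tool_pos: [0.5481, -0.1199, 0.1644]
ee_rot: [0.873, 1.571, -2.082]
wrist_force: [-3.6, 0.0, 5.5]
width: 0.0117
```

```bash
python3 - <<'E'
from nav import *
st()
E
```

```text
t 20.85 pos [ 0.5481 -0.1199  0.1644] yaw_y -79.3 tilt x [-0.0001 -0.0002 -1.    ] F [-3.5663  0.0149  5.5373] M [-0.1114  0.5761 -0.0052] w 0.011696170822487402 q [-0.3162  0.1234  1.4125 -0.0003  1.6058  1.0678]
```

>>> carry_out(targets=[[1,-0.07,0,0,0],[1,0,0,-0.1,0],[1,0,0,-0.1,0],[1,0,0,0,0]])

```text
time: 21.25
tool_pos: [0.5504, -0.1193, 0.1644]
ee_rot: [-1.893, 1.57, 1.435]
wrist_force: [-1.3, -0.2, 1.2]
width: 0.0117
```

>>> carry_out(targets=[[1,-0.02,0,-0.1,0],[1,0,0,-0.1,0],[1,0,0,-0.1,0]])

```text
time: 21.55
tool_pos: [0.5531, -0.1187, 0.1645]
ee_rot: [-0.989, 1.57, 2.339]
wrist_force: [-0.3, 0.0, 0.0]
width: 0.012
```

```bash
python3 - <<'E'
from nav import *
st()
E
```

```text
t 21.55 pos [ 0.5531 -0.1187  0.1645] yaw_y -79.29 tilt x [-0.0004  0.0004 -1.    ] F [-0.2782  0.0488  0.0091] M [ 0.0182  0.0609 -0.0349] w 0.011995991343656679 q [-0.3118  0.1338  1.4005  0.0003  1.6078  1.0721]
```

Neutral on the floor now. Feeling for the stop in 2 mm calls.

>>> carry_out(targets=[[1,0,0,-0.07,0],[1,0,0,-0.07,0],[1,0,0,-0.06,0]])

```text
time: 21.85
tool_pos: [0.555, -0.1185, 0.1649]
ee_rot: [-0.493, 1.571, 2.835]
wrist_force: [-0.1, 0.9, -0.3]
width: 0.0116
```

>>> carry_out(targets=[[1,0,0,-0.07,0],[1,0,0,-0.07,0],[1,0,0,-0.06,0]])

```text
time: 22.15
tool_pos: [0.5571, -0.1182, 0.1651]
ee_rot: [2.12, 1.571, -0.835]
wrist_force: [0.8, 0.5, -1.2]
width: 0.0117
```

>>> carry_out(targets=[[1,0.04,0,-0.07,0],[1,0,0,-0.07,0],[1,0,0,-0.06,0]])

```text
time: 22.45
tool_pos: [0.559, -0.1179, 0.1647]
ee_rot: [1.181, 1.571, -1.774]
wrist_force: [0.0, -0.5, -0.8]
width: 0.0118
```

>>> carry_out(targets=[[1,0.01,0,-0.07,0],[1,0,0,-0.07,0],[1,0,0,-0.06,0]])

```text
time: 22.75
tool_pos: [0.561, -0.1175, 0.1646]
ee_rot: [1.611, 1.571, -1.344]
wrist_force: [-0.0, 0.7, -0.6]
width: 0.012
```

>>> carry_out(targets=[[1,0,0,-0.07,0],[1,0,0,-0.07,0],[1,0,0,-0.06,0]])

```text
time: 23.05
tool_pos: [0.5629, -0.1171, 0.1646]
ee_rot: [1.685, 1.571, -1.27]
wrist_force: [0.0, -0.4, -1.6]
width: 0.0117
```

>>> carry_out(targets=[[1,0.01,0,-0.07,0],[1,0,0,-0.07,0],[1,0,0,-0.06,0]])

```text
time: 23.35
tool_pos: [0.5649, -0.1167, 0.1645]
ee_rot: [1.845, 1.571, -1.11]
wrist_force: [-0.8, 1.2, -0.4]
width: 0.0118
```

>>> carry_out(targets=[[1,0,0,-0.07,0],[1,0,0,-0.07,0],[1,0,0,-0.06,0]])

```text
time: 23.65
tool_pos: [0.5669, -0.1163, 0.1645]
ee_rot: [1.542, 1.571, -1.413]
wrist_force: [-0.4, 0.5, -0.7]
width: 0.0119
```

>>> carry_out(targets=[[1,0,0,-0.07,0],[1,0,0,-0.07,0],[1,0,0,-0.06,0]])

```text
time: 23.95
tool_pos: [0.5688, -0.116, 0.1645]
ee_rot: [1.69, 1.571, -1.265]
wrist_force: [0.3, 0.3, -0.4]
width: 0.0119
```

>>> carry_out(targets=[[1,0,0,-0.07,0],[1,0,0,-0.07,0],[1,0,0,-0.06,0]])

```text
time: 24.25
tool_pos: [0.5708, -0.1156, 0.1645]
ee_rot: [1.822, 1.571, -1.133]
wrist_force: [0.2, 0.5, -0.5]
width: 0.0116
```

>>> carry_out(targets=[[1,0,0,-0.07,0],[1,0,0,-0.07,0],[1,0,0,-0.06,0]])

```text
time: 24.55
tool_pos: [0.5728, -0.1152, 0.1645]
ee_rot: [1.824, 1.571, -1.131]
wrist_force: [-1.0, 0.7, -1.3]
width: 0.0119
```

>>> carry_out(targets=[[1,0,0,-0.07,0],[1,0,0,-0.07,0],[1,0,0,-0.06,0]])

```text
time: 24.85
tool_pos: [0.5748, -0.1149, 0.1645]
ee_rot: [1.932, 1.571, -1.023]
wrist_force: [-0.1, -0.4, -1.0]
width: 0.0121
```

>>> carry_out(targets=[[1,0.01,0,-0.07,0],[1,0,0,-0.07,0],[1,0,0,-0.06,0]])

```text
time: 25.15
tool_pos: [0.5767, -0.1145, 0.1644]
ee_rot: [1.77, 1.571, -1.185]
wrist_force: [-0.2, -0.6, -1.2]
width: 0.0117
```

>>> carry_out(targets=[[1,0,0,-0.07,0],[1,0,0,-0.07,0],[1,0,0,-0.06,0]])

```text
time: 25.45
tool_pos: [0.5787, -0.1142, 0.1644]
ee_rot: [1.829, 1.571, -1.126]
wrist_force: [-0.8, -0.1, -0.1]
width: 0.0118
```

>>> carry_out(targets=[[1,0,0,-0.07,0],[1,0,0,-0.07,0],[1,0,0,-0.06,0]])

```text
time: 25.75
tool_pos: [0.5806, -0.1138, 0.1644]
ee_rot: [1.19, 1.571, -1.765]
wrist_force: [0.1, 0.3, 1.1]
width: 0.0117
```

>>> carry_out(targets=[[1,0,0,-0.07,0],[1,0,0,-0.07,0],[1,0,0,-0.06,0]])

```text
time: 26.05
tool_pos: [0.581, -0.1138, 0.1644]
ee_rot: [-0.006, 1.567, -2.962]
wrist_force: [-6.9, -1.6, 2.8]
width: 0.012
```

Stop felt: the motion halted at x ≈ 0.581 with about 7 N along the track. Hold.

>>> carry_out(targets=[[1,0,0,0,0],[1,0,0,0,0]])

```text
time: 26.25
tool_pos: [0.581, -0.1138, 0.1644]
ee_rot: [-0.012, 1.567, -2.967]
wrist_force: [-5.6, -0.8, 2.7]
width: 0.0116
```

>>> carry_out(targets=[[1,0,0,-0.06,0],[1,0,0,0,0]])

```text
time: 26.45
tool_pos: [0.581, -0.1138, 0.1644]
ee_rot: [-0.017, 1.566, -2.973]
wrist_force: [-7.7, -1.8, 2.2]
width: 0.0116
```

>>> carry_out(targets=[[1,0,0,-0.02,0],[1,0,0,0,0],[1,0,0,0,0],[1,0,0,0,0],[1,0,0,0,0],[1,0,0,0,0],[1,0,0,0,0]])

```text
time: 27.15
tool_pos: [0.581, -0.1138, 0.1644]
ee_rot: [-0.031, 1.565, -2.986]
wrist_force: [-8.0, -1.1, 2.1]
width: 0.0117
```

```bash
python3 - <<'E'
from nav import *
for i in range(1): st()
s=robot.snapshot("side");t=robot.snapshot("top"); tri(dict(top=t,side=s)) if 0 else None
o,_=st(); print(pk(s), onz(s,pk(s),.1575))
E
```

```text
t 27.15 pos [ 0.581  -0.1138  0.1644] yaw_y -79.34 tilt x [-0.0053 -0.0008 -1.    ] F [-8.0474 -1.0881  2.0837] M [-0.1707  1.1674  0.0387] w 0.011693373635119929 q [-0.2878  0.1955  1.3301 -0.0023  1.6208  1.0969]
t 27.25 pos [ 0.581  -0.1138  0.1644] yaw_y -79.34 tilt x [-0.0052 -0.0008 -1.    ] F [-8.0932 -1.2832  2.7872] M [-0.1512  1.2046  0.0044] w 0.012042979398031398 q [-0.2878  0.1955  1.3301 -0.0023  1.6208  1.0969]Traceback (most recent call last):
  File "<stdin>", line 4, in <module>
  File "h.py", line 17, in pk
    i=1+np.argmax([w[l==j].sum() for j in range(1,n)]); w=w*(l==i)
        ~~~~~~~~~^^^^^^^^^^^^^^^^^^^^^^^^^^^^^^^^^^^^^
    return _wrapfunc(a, 'argmax', axis=axis, out=out, **kwds)
    return _wrapit(obj, method, *args, **kwds)
    result = getattr(arr, method)(*args, **kwds)
ValueError: attempt to get argmax of an empty sequence
```

Leaned at about 8 N for more than 0.5 s. Now ease the push, loosen gradually, open and lift away.

>>> carry_out(targets=[[1,0,0,0.1,0],[1,0,0,0,0],[0.878,0,0,0,0],[0.878,0,0,0,0],[0.876,0,0,0,0],[0.874,0,0,0,0],[0.872,0,0,0,0],[0.87,0,0,0,0],[0.86,0,0,0,0],[0.84,0,0,0,0],[0.75,0,0,0,0],[0.6,0,0,0,0],[0.5,0,0,0,0],[0.5,0,0,0,0],[0.5,0,0,0,0]])

```text
time: 28.75
tool_pos: [0.5823, -0.1135, 0.1644]
ee_rot: [1.593, 1.571, -1.362]
wrist_force: [0.1, 0.6, -0.4]
width: 0.0466
```

>>> carry_out(targets=[[0.5,-0.5,0,0,0],[0.5,-1,0,0,0],[0.5,-1.5,0,0,0],[0.5,-1.5,0,0,0],[0.5,-1,0,0,0],[0.5,0,0,2,0],[0.5,0,0,3,0],[0.5,0,0,4,0],[0.5,-1,0,4,0],[0.5,-2,0,4,0],[0.5,-2,0,3,0],[0.5,0,0,0,0],[0.5,0,0,0,0],[0.5,0,0,0,0]])

```text
time: 30.15
tool_pos: [0.3863, -0.1503, 0.2688]
ee_rot: [-0.964, 1.57, 2.364]
wrist_force: [0.6, 0.4, -0.3]
width: 0.0469
```

```bash
python3 - <<'E'
from nav import *
st()
t=robot.snapshot("top"); s=robot.snapshot("side"); d=dict(top=t,side=s); pickle.dump(d,open("s9.pkl","wb"))
m=np.zeros((600,800,3),np.uint8)
m[:,:400]=np.clip(crop(t,265,100,80,120,5)*1.5,0,255); m[:330,400:]=crop(s,265,190,100,82,4)[:330]
cv2.imwrite("pics/p9.png",m)
E
```

```text
t 30.15 pos [ 0.3863 -0.1503  0.2688] yaw_y -79.27 tilt x [-0.0007  0.0006 -1.    ] F [ 0.5769  0.447  -0.3163] M [0.0081 0.0024 0.028 ] w 0.04694233321390206 q [-0.5083 -0.2203  1.5361  0.0003  1.8267  0.8753]Traceback (most recent call last):
  File "<stdin>", line 5, in <module>
ValueError: could not broadcast input array from shape (328,400,3) into shape (330,400,3)
```

```bash
python3 - <<'E'
from h import *
d=pickle.load(open("s9.pkl","rb")); t,s=d["top"],d["side"]
m=np.zeros((600,800,3),np.uint8)
m[:,:400]=np.clip(crop(t,265,100,80,120,5)*1.5,0,255); m[:328,400:]=crop(s,265,190,100,82,4)
cv2.imwrite("pics/p9.png",m)
for n,v in d.items():
    a=v["image"].astype(int); w=((a[...,0]-a[...,2])>40).astype(np.uint8); w[:130]=0;w[240:]=0;w[:,:255]=0;w[:,350:]=0
    k,l,stt,c=cv2.connectedComponentsWithStats(w); i=1+np.argmax(stt[1:,4]); print(n,stt[i],c[i], onz(v,c[i],.192 if n=="top" else .175))
E
```

```text
top [314 162   5  12  46] [316.         167.13043478] [ 0.58306395 -0.11366655  0.192     ]
side [294 210  15  15 165] [300.52121212 217.13939394] [ 0.58292286 -0.11362885  0.175     ]
```

View pics/p9.png

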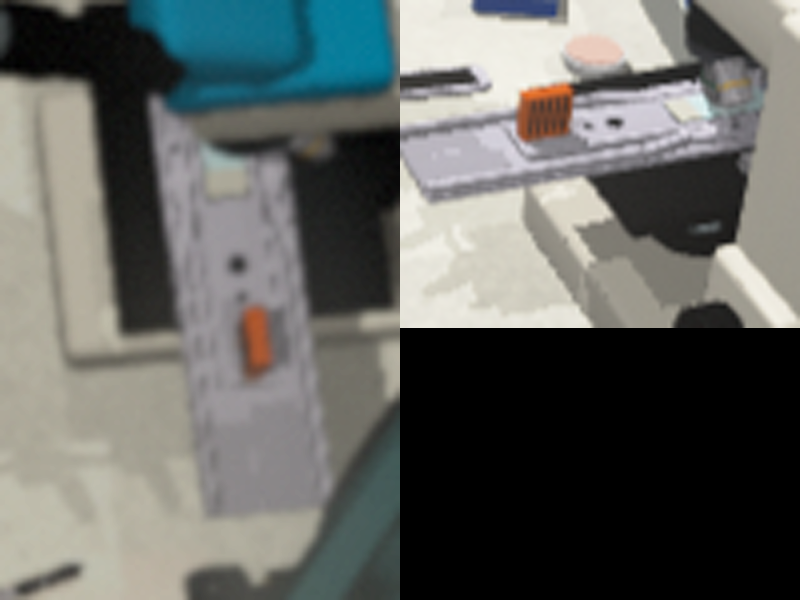

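The final view shows the carrier flat in the channel with its nose end under the objective. The orange fin is at top crop (255,340), measured at (0.583, -0.114), which matches its place at stop contact. The arm is clear, so I'm handing in.

```bash
python3 -c "
from bench import robot
print(robot.close_job(), robot.get_obs()['time'])"
```

```text
the job is handed in; nothing more can be done
the job is handed in; nothing more can be done
```

I loaded the slide carrier: it is flat in the channel against the end stop, let go, and the job was handed in at about 30 s of the 70 s allowed. The hand-in gives no verdict.

- **Feeling for the stop:** I advanced at about 7 mm/s. The carrier stopped dead with force almost purely along the track, its nose roughly 57 mm past the axis, inside the possible 35–69 mm.
- **Push:** I leaned on the stop at about 8 N for roughly 0.8 s; the highest reading there was 8.1 N. I then eased the push, opened gradually and backed away.
- **Last checks:** The fin is at (0.583, -0.114), within about 2 mm of where it was at stop contact. The plate looks flat between the rails, the wrist force is near zero and the arm is well clear.
- **What went differently:** While I carried it, the carrier tipped nose-down in the pads by about 8.5°. Setting it down pressed the nose on the track with up to about 14 N, below the 25 N limit, until I loosened the grip and it settled flat. The slide also briefly pressed down with about 6 N before I eased it.
- **Not checked directly:**
  - The nose against the stop is hidden under the microscope head, so "home" rests on the force and the fin position.
  - I did not measure the objective clearance while the carrier passed under it.
  - I did not re-measure the other things on the bench; I saw no contact with them.

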